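Lock the food-colour locker

ROBOT

A 7-joint arm with a two-finger parallel gripper is mounted at the origin on the work surface. World frame = base frame: x ahead of the robot, y to its left, z up, the work surface at z = 0. Lengths are in m, angles in rad, forces in N, time in s.
With the tool pointing down it reaches from about 0.425 to 0.875 m from the base axis. Payload 9.9 kg.
Tool frame: the origin (TCP) lies at the very end of the fingers, on their centre line; the grasp point (between the pads) lies bot.tcp_to_grasp behind it (bot.tcp_to_grasp is the distance from the TCP to the grasp point, in m); y points along the fingers, z is the direction in which the jaws open and shut, and the axes are right-handed (so a half turn about y gives the same grasp; the last joint's range is limited). The gripper opens to 85 mm and grips with 20 to 120 N. Pads are 22 mm wide; open, the fingers measure 114 mm over their backs; the gripper's body (76 mm by 85 mm) begins 54 mm behind the grasp point. The pads swing forward as they close: fully open they stand 13 mm farther back than shut.
Start: joints at [1.043, 0.576, 0.025, 1.437, -0.015, 1.129, -0.057], TCP at [0.29, -0.61, 0.231] pointing down, gripper open.
Joint ranges: [-2.76, 2.76], [-0.34, 2.15], [-1.52, 1.57], [0.19, 2.46], [-1.09, 4.23], [0.17, 1.99], [-2.82, 2.82]. Speed limits (rad/s): [2.22, 2.22, 3.01, 3.01, 3.14, 3.14, 3.14].

INTERFACE

Orientations are given as a unit quaternion [x, y, z, w].
In Python, from bench import bot, imaging gives the robot as it stands.
- The arm moves only by the tool drive_tool, never from a script. Its argument "plan" is a list of rows, each an object of numbers: "dx", "dy", "dz": the shift along the tool's x, y, z in m; "yaw": the turn about the tool's y in degrees. In form: [{"dx": .., "dy": .., "dz": .., "yaw": ..}, ...]. A call has 1 to 8 rows; each row is the pose to reach, as a shift and turn from the pose commanded when the call began, along the tool's axes at that moment; what a row does not reach only later rows make up. A row lasts 1/12 s, in which the tool goes at most 41.7 mm and 7.16 degrees, less where a joint would pass 70% of its speed; a pose out of reach is approached as far as the arm can. A call with a gripper value outside its range is refused whole. "grip" is the opening, from 0 (shut) to 1 (fully open), set as the call begins (left out, the last holds). The fingers move at their own pace and stop on an object; "grip_force" is the grip in N (left out, the last holds). Time passes only in rows, so rows that repeat a pose let the fingers close. It gives the time, the measured TCP pose, the force and the opening at its end, in the units of the state.
- bot.get_state(): the state, without advancing time (a new reading comes with each control period).
- imaging.get_image(name): name is "scene" or "side" or "wrist"; returns a dict with "pixels" (384x512x3 uint8, blue, green, red), "mtx" (3x3 intrinsics, pixels), "world_from_camera" (4x4, takes a point from camera to world coordinates). Camera axes: x right, y down, z forward; pixel columns grow to the right and rows downward; lengths in m; the calibration is good to about 2 mm. A picture is of the moment at which its call begins. There is no depth.
- bot.sign_off(): hands the job in, once; it reports no verdict.
Trained networks look in a picture, given as the dict that the camera call returned (one of the last four; its "shot" number tells which), for a name from the list of things; names that differ only in an ending like _2 or _b are one class to them, and where a whole thing is asked for, a point or a joint stands for the part that bears it (a point fixed in the world has none). Each returns a list of dicts, best first, with "confidence" (0 to 1); they miss things now and then, are a little off and sometimes report something else, mostly with a low value. They report only what shows in the picture. A call takes as long as a camera call. They do not tell look-alikes from the thing itself.
- imaging.boxes_of(target, picture): "point" ([column, row] in pixels, amid what is visible of it).
The state is a dict: "time_s": time; "q": joint angles; "joint_vel": joint speeds; "joint_efforts": joint torques, N m; "ee_pos": TCP position; "orientation": TCP orientation; "ft_force": force on the tool from outside, world axes, zero at the start; "moment": the same for the moment, N m; "grip_width": opening from 0.0 (shut) to 1.0 (fully open).
Only numpy, scipy, OpenCV 4.12 (cv2) and the standard library are available. Lean on these libraries where they do the work, as an engineer would, in place of code of your own. Each camera call takes 0.05 s, during which the arm holds its last target.

TASK

Lock the food-colour locker: with your fingertips, push a red peg to turn the brass disc until its slot lines up with the bolt, and only then push the blue tab to send the bolt through the disc and the lid's green staple until it is fully home. Do not lift the disc off its spindle, and leave the bottles, bowls and cups where they stand. Finish with the hand clear.

Things in the scene. Friction and masses are not known exactly. Their poses are not given: they have to be found in the camera images.
- locker: Fixed white low case, 260 mm deep, 380 wide, 75 high. Origin: on the table under the brass disc's axis; x points from the front deck to the clear lid (away from the robot at yaw 0), y along the bolt's way home, z up. Deck (x -57 to 57, y -220 to 160 mm) and lid both 75 mm high. Two bolt rails on the deck, y -215 to -60 mm, 14 mm high, 32 mm over both
- disc (a joint): Angle of the flat brass disc about its vertical axis, rad, counterclockwise from above. 0: slot crosswise to the bolt; +pi/2 or -pi/2: lined up with it (either will do). Starts within 0.9 of 0; stops at +-1.9. Light friction (0.06 N m), stays where left. 84 mm across, 18 mm high over the deck; dark-floored slot right across, 20 mm wide, mouths flared to 28. It only rests on its spindle
- disc_top (a point): Centre of the disc's upper face, on its axis, 93 mm above the table. Its x axis runs along the slot, which is open at the top
- peg_a (a point): Centre of the top of one of the disc's two red push pegs: upright, 12 mm in diameter, standing 25 mm above the disc (top 118 mm above the table), 30 mm from its axis and square to the slot: towards the locker's +y at disc angle 0
- peg_b (a point): The same for the other red peg, on the opposite side of the disc (the locker's -y at disc angle 0)
- bolt (a joint): Travel of the steel bolt along the locker's +y, m. Starts drawn back at 0 to 0.008; 0.130 is fully home against its stop. Slides with about 2.5 N of friction, stays where left; a disc out of line stops it at about 0.013. A bar 14 mm wide, 10 high, 145 long with a tapered tip; its top is 16 mm above the deck
- bolt_tab (a point): Middle of the top edge of the rear (locker -y) face of the blue push tab standing on the bolt's tail: 34 mm wide (x), 8 thick (y, all on the +y side of this point), top 126 mm and bottom 92 mm above the table. Push this face towards the locker's +y. It is 198 mm from the disc's axis at bolt 0, 68 mm at home. Behind it: only the low deck and rails
- bolt_tip (a point): Top of the bolt's tip, 91 mm above the table, on its centre line; 55 mm from the disc's axis at bolt 0
- staple (a point): Top of the lid's green staple (a fixed arch that the bolt passes under), 27 mm above the deck, 31 mm wide (x), 14 thick (y), 58 mm from the disc's axis on the locker's +y side
- pink_bottle: Loose pink bottle, 38 mm across, 68 mm high, standing on the deck at the +y end; not part of the job. Origin: centre of its underside
- amber_jar: Loose amber jar, 44 mm across, 55 mm high, standing on the lid; not part of the job. Origin: centre of its underside
- small_bowl: Loose small steel bowl, 80 mm across, 32 mm high, standing on the lid; not part of the job. Origin: centre of its underside
- cup_stack: Loose stack of clear cups, 96 mm across, 185 mm high, on the table to the right; not part of the job. Origin: centre of its underside
- steel_bowl: Loose steel bowl, 130 mm across, 50 mm high, on the table to the right; not part of the job. Origin: centre of its underside
- red_bottle: Loose red bottle, 48 mm across, 110 mm high, on the table to the left; not part of the job. Origin: centre of its underside
- white_bowl: Loose white bowl, 120 mm across, 50 mm high, on the table to the left; not part of the job. Origin: centre of its underside
Not all that is in view belongs to the job. What is shaped like the small_bowl but brown is not meant.

How it is judged:
On the way, in this order (a step that is already met when the one before it is completed fails the run):
1. the disc's slot is lined up with the bolt (within 0.2 rad) while the bolt is still drawn back, clear of the slot (angle between the x axis of disc_top and the y axis of locker, either way round below 0.2 rad and value of joint bolt below 0.02 m), for 0.2 s.
2. the bolt is pushed home through the disc and the staple (value of joint bolt above 0.125 m and angle between the x axis of disc_top and the y axis of locker, either way round below 0.12 rad), for 0.2 s.
At the end, for the whole second after the job is handed in: The bolt rests within 5 mm of its home stop (travel over 0.125 m), through the disc, whose slot lies within 0.12 rad of the bolt; the disc sits on its spindle (not raised by 4 mm); every bottle, jar, bowl and cup stands still within 20 mm of where it started (all of step 2 and velocity of joint bolt between -0.005 and 0.005 m/s and z of disc_top in the frame of locker below 0.097 m and distance of each of pink_bottle, amber_jar, small_bowl, cup_stack, steel_bowl, red_bottle, white_bowl from where it was at the start of the episode below 0.02 m and linear speed of each of pink_bottle, amber_jar, small_bowl, cup_stack, steel_bowl, red_bottle, white_bowl below 0.02 m/s); the robot touches nothing.
It fails at once if the disc is lifted more than 8 mm off its spindle (z of disc_top in the frame of locker above 0.101 m).
It fails at once if the bolt is forced past a disc that is out of line (value of joint bolt above 0.025 m and angle between the x axis of disc_top and the y axis of locker, either way round above 0.3 rad).
It fails at once if a bottle, jar, bowl or the cup stack is lifted, carried or knocked (moved 20 mm or tipped) (distance of any of pink_bottle, amber_jar, small_bowl, cup_stack, steel_bowl, red_bottle, white_bowl from where it was at the start of the episode above 0.02 m or angle between any of pink_bottle, amber_jar, small_bowl, cup_stack, steel_bowl, red_bottle, white_bowl's own z axis and vertical above 0.35 rad).
It also fails if it takes over 56 s, if anything falls off the work surface, if the arm or the gripper's body presses on something with over 40 N, if the wrist force passes 120 N, or if a joint passes its speed limit or range.

## Working session

There is one attempt and no reset: what is moved stays moved. The work goes in short steps, Python scripts to look and compute and a tool call to move; the robot and the scene stay as the last step left them, time stands still between calls to the robot, and variables do not carry over. Pictures are saved under pics/ and viewed, and the job is handed in when it is done.

Besides the shell and the picture viewer there is one more tool, called as a command line: name --argument value ..., lists and objects as JSON in quotes. drive_tool: Moves the arm, as the interface text tells. Its arguments: {"type":"object","properties":{"plan":{"type":"array","items":{"type":"object","properties":{"dx":{"type":"number"},"dy":{"type":"number"},"dz":{"type":"number"},"yaw":{"type":"number"}}}},"grip":{"type":"number"},"grip_force":{"type":"number"}},"required":["plan"]}

```bash
mkdir -p pics; ls
cat > h.py <<'E'
import numpy as np,cv2
from bench import bot,imaging
def proj(im,P):
    T=np.linalg.inv(im["world_from_camera"]);p=T[:3,:3]@np.array(P)+T[:3,3];q=im["mtx"]@p;return q[:2]/q[2]
def ray(im,uv):
    d=np.linalg.inv(im["mtx"])@np.array([uv[0],uv[1],1.]);W=np.array(im["world_from_camera"]);return W[:3,3],W[:3,:3]@d
def atz(im,uv,z):
    o,d=ray(im,uv);return o+d*(z-o[2])/d[2]
E
python3 - <<'E'
from h import *
s=bot.get_state();print(s);print(bot.tcp_to_grasp)
for n in["scene","side","wrist"]:
    im=imaging.get_image(n);cv2.imwrite(f"pics/{n}0.png",im["pixels"])
    print(n,np.round(im["mtx"],1).tolist(),np.round(im["world_from_camera"],3).tolist())
    for t,z in[("peg_a",.118),("disc_top",.093),("bolt_tab",.126),("bolt_tip",.091),("staple",.102),("pink_bottle",.11)]:
        for r in imaging.boxes_of(t,im)[:3]: print(t,np.round(r["point"],1),round(r["confidence"],2),np.round(atz(im,r["point"],z),3))
E
```

```text
pics
{'time_s': 0.0, 'q': array([ 1.0431782 ,  0.57653531,  0.02486944,  1.43792299, -0.01498991,
        1.12898975, -0.05650442]), 'joint_vel': array([ 1.32562247e-03,  2.37856179e-03,  5.07932665e-04, -7.67095836e-05,
        1.52292935e-03, -1.27566021e-03,  1.33447565e-03]), 'joint_efforts': array([ 5.94048724e-04, -7.65748930e+01,  2.24942409e+00, -2.85964644e+01,
        1.50845968e-02,  1.25398152e-02, -4.23340168e-06]), 'ee_pos': array([ 0.28963076, -0.60919754,  0.23043579]), 'orientation': array([-0.15580081,  0.69033291, -0.68920037,  0.15546521]), 'ft_force': array([-0.25824069, -0.5721895 , -0.22553015]), 'moment': array([ 0.01132587,  0.01612349, -0.01169806]), 'grip_width': 1.0014801786487906}
0.0187
scene [[360.3, 0.0, 252.2], [0.0, 360.3, 189.3], [0.0, 0.0, 1.0]] [[0.807, 0.444, -0.389, 1.017], [0.59, -0.627, 0.509, -0.617], [-0.017, -0.64, -0.768, 1.049], [0.0, 0.0, 0.0, 1.0]]
peg_a [274.6 178. ] 0.67 [0.579 0.085 0.118]
disc_top [277.6 178.7] 0.7 [0.578 0.108 0.093]
bolt_tab [243.5 205.6] 0.57 [ 0.567 -0.077  0.126]
bolt_tip [247.6 201.5] 0.64 [ 0.551 -0.034  0.09
[... 215 characters left out ...]
e [278.7 178.2] 0.35 [0.587 0.099 0.11 ]
side [[379.4, 0.0, 256.6], [0.0, 379.4, 190.8], [0.0, 0.0, 1.0]] [[-0.816, -0.383, 0.434, 0.057], [-0.578, 0.556, -0.597, 0.658], [-0.013, -0.738, -0.675, 0.838], [0.0, 0.0, 0.0, 1.0]]
peg_a [225.  212.7] 0.96 [0.539 0.139 0.118]
disc_top [224.9 207.7] 0.97 [0.568 0.106 0.093]
bolt_tab [265.1 178.2] 0.78 [ 0.526 -0.03   0.126]
bolt_tip [256.5 182.7] 0.84 [ 0.558 -0.032  0.091]
staple [217.5 210.6] 0.85 [0.572 0.133 0.102]
pink_bottle [189.7 237.8] 0.54 [0.562 0.252 0.11 ]
wrist [[306.0, 0.0, 258.3], [0.0, 306.0, 194.9], [0.0, 0.0, 1.0]] [[0.429, -0.871, -0.238, 0.35], [-0.903, -0.414, -0.113, -0.582], [0.0, 0.264, -0.965, 0.373], [0.0, 0.0, 0.0, 1.0]]
```

Run:
```python
import cv2
a=cv2.imread("pics/scene0.png")[110:270,180:380];b=cv2.imread("pics/side0.png")[130:290,140:340]
for n,x in(("a",a),("b",b)): cv2.imwrite(f"pics/crop_{n}.png",cv2.resize(x,None,fx=3.7,fy=3.7,interpolation=cv2.INTER_CUBIC))
```

```text
(no output)
```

View pics/scene0.png

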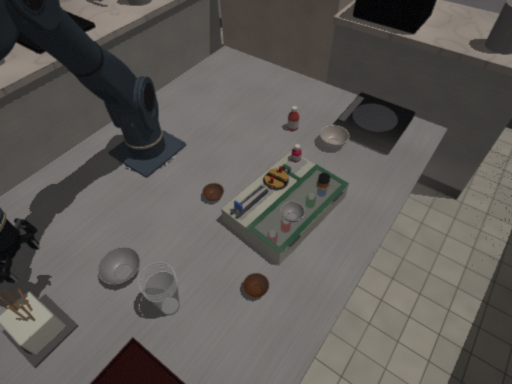

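View pics/side0.png

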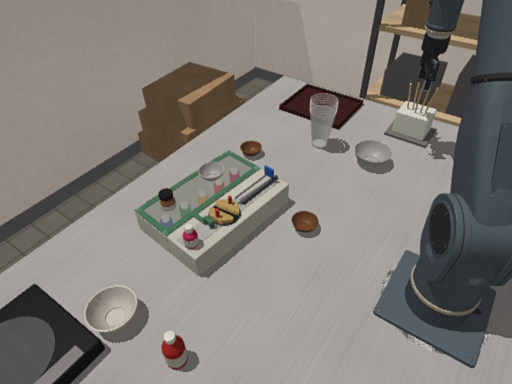

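View pics/crop_a.png

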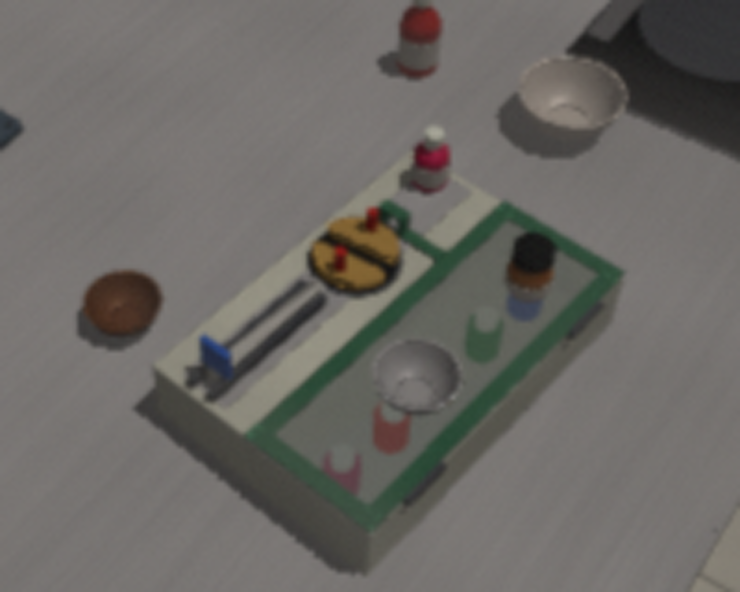

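View pics/crop_b.png

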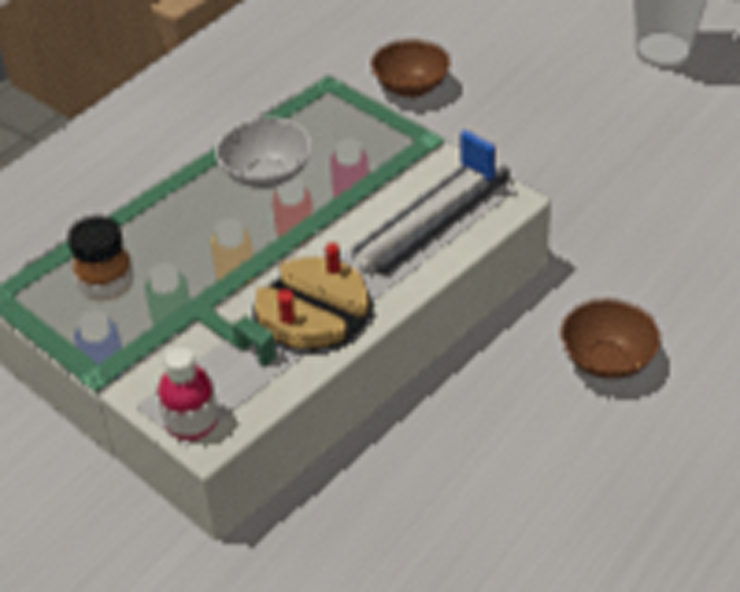

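Both views show the two red pegs (scene ≈ (281,168) and (272,178); side ≈ (230,197) and (217,210)), the blue tab (scene ≈ (239,205)), and the green staple. The slot runs crosswise to the bolt, slightly rotated. Next I'll triangulate.

```bash
cat >> h.py <<'E'
def tri(obs):
    A=np.zeros((3,3));b=np.zeros(3)
    for im,uv in obs:
        o,d=ray(im,uv);d=d/np.linalg.norm(d);M=np.eye(3)-np.outer(d,d);A+=M;b+=M@o
    return np.linalg.solve(A,b)
E
python3 - <<'E'
from h import *
a=imaging.get_image("scene");b=imaging.get_image("side")
A=lambda u,v:(a,(180+u/3.7-.4,110+v/3.7-.4))
B=lambda u,v:(b,(140+u/3.7-.4,130+v/3.7-.4))
P={"peg1(far +y)":(A(373,211),B(286,292)),"peg2":(A(340,250),B(333,245)),"staple":(A(395,210),B(253,330)),"tabtopmid":(A(218,347),B(478,143)),
"corner+y front": (A(418,150),B(212,472)),"corner-y front":(A(158,372),B(551,203))}
R={k:tri(v) for k,v in P.items()}
for k in R:print(k,np.round(R[k],4))
c=(R["peg1(far +y)"]+R["peg2"])/2;print("disc",c)
for k in("tabtopmid","staple"):
  d=(R[k]-c)[:2];print(k,np.linalg.norm(d),np.degrees(np.arctan2(d[1],d[0])))
d=(R["staple"]-R["tabtopmid"]);print(np.degrees(np.arctan2(d[1],d[0])))
d=(R["peg1(far +y)"]-R["peg2"]);print(np.linalg.norm(d),np.degrees(np.arctan2(d[1],d[0])))
from scipy.spatial.transform import Rotation as Ro
print(Ro.from_quat(bot.get_state()["orientation"]).as_matrix().round(3))
for n in["pink_bottle","amber_jar","small_bowl","cup_stack","steel_bowl","red_bottle","white_bowl"]:
  p=imaging.boxes_of(n,a)[:2];q=imaging.boxes_of(n,b)[:2]
  for x in p:
    for y in q: print(n,round(x["confidence"],2),round(y["confidence"],2),tri([(a,x["point"]),(b,y["point"])]).round(3))
E
```

```text
peg1(far +y) [0.5661 0.1403 0.1197]
peg2 [0.5687 0.0815 0.1193]
staple [0.574  0.1697 0.1006]
tabtopmid [ 0.5459 -0.077   0.1218]
corner+y front [0.5321 0.2723 0.0761]
corner-y front [ 0.4901 -0.1007  0.0676]
disc [0.56743446 0.11090425 0.11950197]
tabtopmid 0.18912313617452142 -96.53880718474186
staple 0.05917860243388028 83.59723587806565
83.49361641147428
0.058901264249312996 92.51517910243312
[[-0.903  0.     0.429]
 [-0.429 -0.    -0.903]
 [ 0.    -1.     0.   ]]
pink_bottle 0.66 0.6 [0.567 0.246 0.098]
pink_bottle 0.66 0.34 [0.561 0.168 0.152]
pink_bottle 0.43 0.6 [0.504 0.306 0.199]
pink_bottle 0.43 0.34 [0.502 0.235 0.241]
amber_jar 0.6 0.71 [0.712 0.172 0.111]
small_bowl 0.83 0.9 [0.545 0.007 0.006]
small_bowl 0.83 0.81 [ 0.681 -0.066  0.157]
small_bowl 0.63 0.9 [ 0.39  -0.036  0.033]
small_bowl 0.63 0.81 [ 0.543 -0.095  0.199]
cup_stack 0.9 0.59 [ 0.554 -0.435  0.121]
steel_bowl 0.66 0.9 [ 0.436 -0.157  0.177]
steel_bowl 0.62 0.9 [ 0.352 -0.437  0.055]
red_bottle 0.52 0.61 [0.415 0.466 0.049]
red_bottle 0.35 0.61 [ 0.457  0.296 -0.262]
```

drive_tool --plan '[{"dx": -0.56,"dy": 0,"dz": -0.531,"yaw": -62},{"dx": -0.56,"dy": 0,"dz": -0.531,"yaw": -62},{"dx": -0.56,"dy": 0,"dz": -0.531,"yaw": -62},{"dx": -0.56,"dy": 0,"dz": -0.531,"yaw": -62},{"dx": -0.56,"dy": 0,"dz": -0.531,"yaw": -62},{"dx": -0.56,"dy": 0,"dz": -0.531,"yaw": -62},{"dx": -0.56,"dy": 0,"dz": -0.531,"yaw": -62},{"dx": -0.56,"dy": 0,"dz": -0.531,"yaw": -62}]' --grip 0.5

```text
time_s: 2.52
ee_pos: [0.4102, -0.2968, 0.2317]
orientation: [0.469, -0.529, 0.53, -0.469]
ft_force: [1.3, -0.2, -0.8]
grip_width: 0.498
```

```bash
cat >> h.py <<'E'
from scipy.spatial.transform import Rotation as Ro
def togo(x,y,z,bar=None):
    s=bot.get_state();M=Ro.from_quat(s["orientation"]).as_matrix()
    d=M.T@(np.array([x,y,z])-s["ee_pos"]);zd=np.degrees(np.arctan2(M[1,2],M[0,2]))
    print("now",s["ee_pos"].round(4),"jawdir",zd.round(2),"F",s["ft_force"].round(1),"q7",s["q"][6].round(2),"t",s["time_s"]);print("shift",d.round(4), "yaw",None if bar is None else round(zd-bar,2))
E
python3 -c "
from h import *
togo(.567,.111,.231,0)"
```

```text
now [ 0.4102 -0.2968  0.2317] jawdir -6.93 F [ 1.3 -0.2 -0.8] q7 0.28 t 2.5167
shift [-0.4238  0.0005  0.1065] yaw -6.93
```

drive_tool --plan '[{"dx": -0.424,"dy": 0,"dz": 0.1065,"yaw": -7},{"dx": -0.424,"dy": 0,"dz": 0.1065,"yaw": -7},{"dx": -0.424,"dy": 0,"dz": 0.1065,"yaw": -7},{"dx": -0.424,"dy": 0,"dz": 0.1065,"yaw": -7},{"dx": -0.424,"dy": 0,"dz": 0.1065,"yaw": -7},{"dx": -0.424,"dy": 0,"dz": 0.1065,"yaw": -7},{"dx": -0.424,"dy": 0,"dz": 0.1065,"yaw": -7},{"dx": -0.424,"dy": 0,"dz": 0.1065,"yaw": -7}]'

```text
time_s: 3.18
ee_pos: [0.5318, 0.0137, 0.2316]
orientation: [0.499, -0.501, 0.501, -0.499]
ft_force: [0.6, -0.6, -0.8]
grip_width: 0.497
```

drive_tool --plan '[{"dx": -0.095,"dy": 0,"dz": 0.012},{"dx": -0.095,"dy": 0,"dz": 0.012},{"dx": -0.095,"dy": 0,"dz": 0.012},{"dx": -0.095,"dy": 0,"dz": 0.012}]'

```text
invalid input at $.plan[0]: expected keys dx, dy, dz, yaw
```

Run:
```python
from h import *
togo(.567,.111,.231,0)
im=imaging.get_image("wrist");cv2.imwrite("pics/w1.png",cv2.resize(im["pixels"],None,fx=1.5,fy=1.5));np.savez("w1",p=im["pixels"],mtx=im["mtx"],world_from_camera=im["world_from_camera"])
for t in("peg_a","disc_top","bolt_tab","bolt_tip","staple"):
    for r in imaging.boxes_of(t,im)[:3]: print(t,np.round(r["point"],1),round(r["confidence"],2))
c=np.array([.5674,.1109])
print(proj(im,[.5661,.1403,.118]),proj(im,[.5687,.0815,.118]),proj(im,[.574,.1697,.102]))
```

```text
now [0.5318 0.0137 0.2316] jawdir -0.3 F [ 0.6 -0.6 -0.8] q7 -0.31 t 3.1833
shift [-0.0975  0.0006  0.0347] yaw -0.3
peg_a [302.4  73.8] 0.72
disc_top [296.3  72.5] 0.76
disc_top [279.3 228.1] 0.21
bolt_tab [279.2 227.9] 0.83
bolt_tab [474.3   7.2] 0.27
bolt_tip [280.  229.7] 0.7
staple [351.1 121.6] 0.66
[302.84559002  27.09876915] [303.67485133 108.33458536] [311.35024907  -9.48633293]
```

View pics/w1.png

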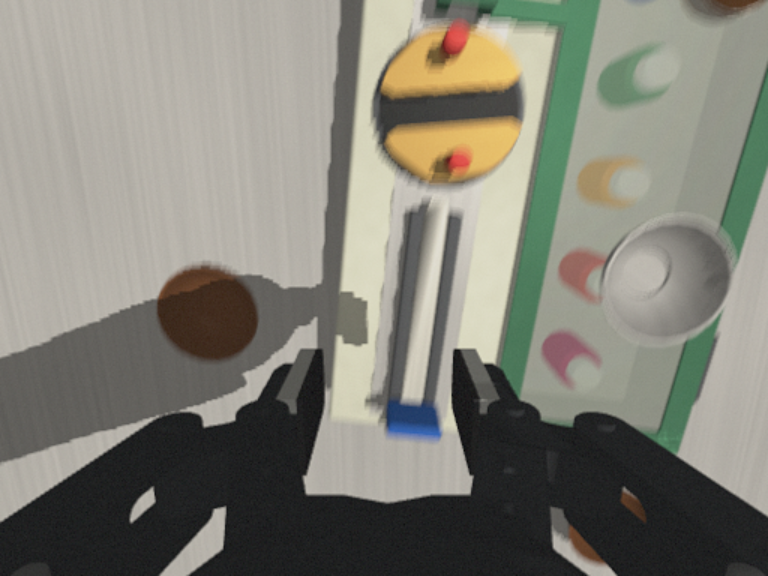

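The wrist view shows the disc at ≈(450,105) in the enlarged picture, pegs at (456,38) and (459,159), and the blue tab's rear top edge at ≈(413,437). The predictions agree within 2 px.

Run:
```python
from h import *
z=np.load("w1.npz");im=dict(mtx=z["mtx"],world_from_camera=z["world_from_camera"])
S=lambda u,v,h:atz(im,(u/1.5-.2,v/1.5-.2),h)
p1=S(456,33,.118);p2=S(460,158,.118);print(p1,p2,(p1+p2)/2,np.degrees(np.arctan2(*(p1-p2)[[1,0]])))
for a,b,h in [((387,436),(440,440),.126),((378,112),(523,103),.093),((359,0),(332,419),.075),((561,0),(505,390),.075)]:
    A,B=S(*a,h),S(*b,h);print(A.round(4),B.round(4),(A+B)/2,np.degrees(np.arctan2(*(A-B)[[1,0]])))
```

```text
[0.56669711 0.14387404 0.118     ] [0.57085243 0.08395433 0.118     ] [0.56877477 0.11391418 0.118     ] 93.96700699649017
[ 0.5309 -0.0789  0.126 ] [ 0.5634 -0.0819  0.126 ] [ 0.54713969 -0.08040199  0.126     ] 174.7625495437254
[0.5269 0.1099 0.093 ] [0.6094 0.1142 0.093 ] [0.56814551 0.11204356 0.093     ] -176.99207000667963
[0.5163 0.172  0.075 ] [ 0.4907 -0.0973  0.075 ] [0.50351456 0.03733674 0.075     ] 84.56531211442768
[0.6322 0.1714 0.075 ] [ 0.6153 -0.0748  0.075 ] [0.62376201 0.04828314 0.075     ] 86.07801519533619
```

drive_tool --plan '[{"dx": -0.0975,"dy": 0,"dz": 0.0345,"yaw": 0},{"dx": -0.0975,"dy": 0,"dz": 0.0345,"yaw": 0},{"dx": -0.0975,"dy": 0,"dz": 0.0345,"yaw": 0},{"dx": -0.0975,"dy": 0,"dz": 0.0345,"yaw": 0}]'

```text
time_s: 3.82
ee_pos: [0.5671, 0.1132, 0.2315]
orientation: [-0.499, 0.501, -0.5, 0.501]
ft_force: [0.1, 0.0, 0.3]
grip_width: 0.501
```

Run:
```python
from h import *
togo(.567,.111,.231,0)
im=imaging.get_image("side");cv2.imwrite("pics/s2.png",cv2.resize(im["pixels"][80:280,120:370],None,fx=3,fy=3))
im=imaging.get_image("wrist");cv2.imwrite("pics/w2.png",cv2.resize(im["pixels"],None,fx=1.5,fy=1.5))
```

```text
now [0.5671 0.1132 0.2315] jawdir -0.08 F [0.1 0.  0.3] q7 -0.49 t 3.8167
shift [ 0.0022  0.0005 -0.0001] yaw -0.08
```

View pics/s2.png

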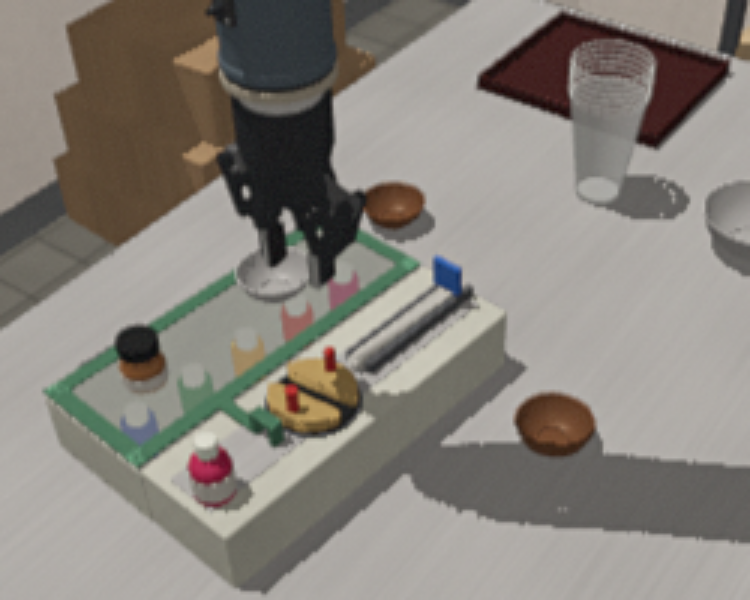

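View pics/w2.png

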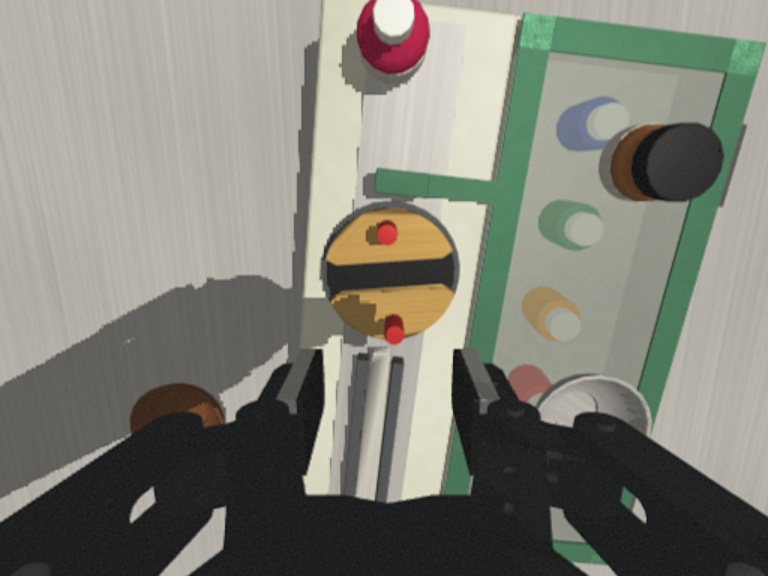

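The view is sharp now: pegs at (387,233) and (395,334), disc centre ≈(392,271), staple ≈(402,183). The slot is still crosswise.

Run:
```python
from h import *
im=imaging.get_image("wrist")
S=lambda u,v,h:atz(im,(u/1.5-.2,v/1.5-.2),h)
p1=S(387.5,232,.118);p2=S(395,333,.118);print(p1,p2,(p1+p2)/2,np.degrees(np.arctan2(*(p1-p2)[[1,0]])))
for a,b,h in [((327,278),(457,265),.093),((322,5),(303,490),.075),((520,20),(442,495),.075),((377,182),(430,186),.102),((346,360),(328,480),.075)]:
    A,B=S(*a,h),S(*b,h);print(A.round(4),B.round(4),((A+B)/2).round(4),np.degrees(np.arctan2(*(A-B)[[1,0]])))
# fingertips: pad end pixel guess
print(proj(im,[.567-.02,.1132,.236]),proj(im,[.567+.02,.1132,.2315]))
```

```text
[0.56626168 0.13895795 0.118     ] [0.57031627 0.07934243 0.118     ] [0.56828898 0.10915019 0.118     ] 93.89082751370196
[0.5281 0.1069 0.093 ] [0.6093 0.1147 0.093 ] [0.5687 0.1108 0.093 ] -174.49276868680954
[0.5294 0.2636 0.075 ] [ 0.5005 -0.0634  0.075 ] [0.515  0.1001 0.075 ] 84.95656542888395
[0.6436 0.2552 0.075 ] [ 0.6066 -0.0685  0.075 ] [0.6251 0.0934 0.075 ] 83.49659434299558
[0.5604 0.1655 0.102 ] [0.5908 0.1631 0.102 ] [0.5756 0.1643 0.102 ] 175.45350035325896
[0.5366 0.0435 0.075 ] [ 0.52   -0.0546  0.075 ] [ 0.5283 -0.0056  0.075 ] 80.40304617910971
[218.41438677 241.46740475] [299.95907011 237.30929594]
```

drive_tool --plan '[{"dx": 0.003,"dy": 0.03,"dz": 0.001,"yaw": 0},{"dx": 0.003,"dy": 0.06,"dz": 0.001,"yaw": 0},{"dx": 0.003,"dy": 0.09,"dz": 0.001,"yaw": 0},{"dx": 0.003,"dy": 0.11,"dz": 0.001,"yaw": 0},{"dx": 0.003,"dy": 0.125,"dz": 0.001,"yaw": 0},{"dx": 0.003,"dy": 0.13,"dz": 0.001,"yaw": 0},{"dx": 0.003,"dy": 0.13,"dz": 0.001,"yaw": 0}]'

```text
time_s: 4.55
ee_pos: [0.5666, 0.1038, 0.1004]
orientation: [-0.499, 0.502, -0.502, 0.497]
ft_force: [0.3, 0.4, -0.2]
grip_width: 0.498
```

Run:
```python
from h import *
togo(.568,.110,.1,-60)
im=imaging.get_image("side");cv2.imwrite("pics/s3.png",cv2.resize(im["pixels"][120:280,140:340],None,fx=3.7,fy=3.7))
im=imaging.get_image("wrist");cv2.imwrite("pics/w3.png",cv2.resize(im["pixels"],None,fx=1.5,fy=1.5))
```

```text
now [0.5666 0.1038 0.1004] jawdir -0.42 F [ 0.3  0.4 -0.2] q7 -0.56 t 4.55
shift [-0.0062  0.0004  0.0014] yaw 59.58
```

View pics/s3.png

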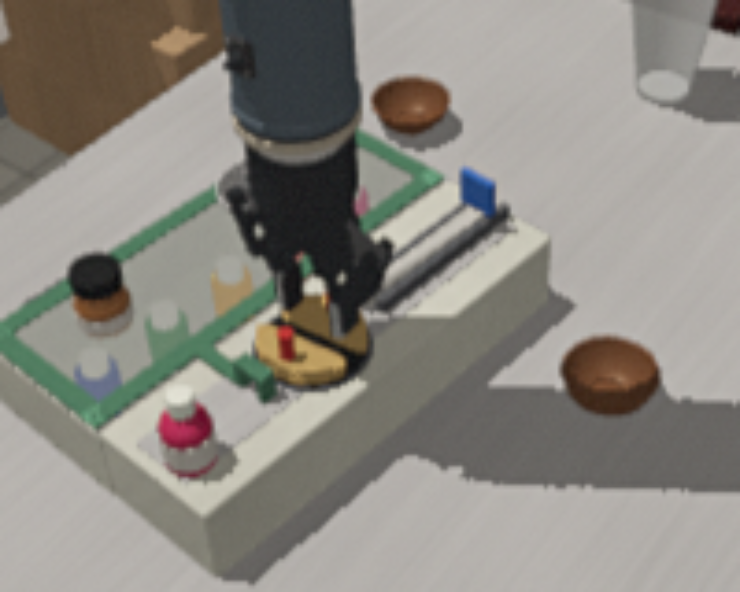

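View pics/w3.png

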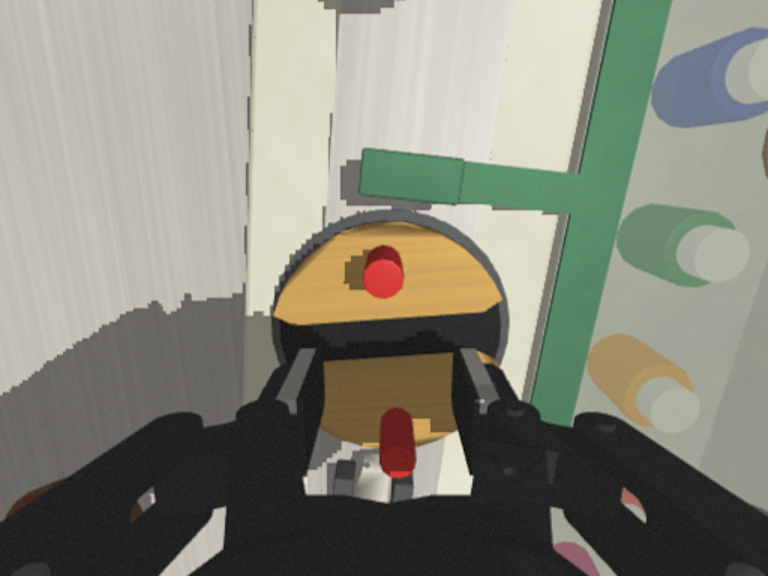

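drive_tool --plan '[{"dx": -0.003,"dy": 0,"dz": 0,"yaw": -5},{"dx": -0.003,"dy": 0,"dz": 0,"yaw": -11},{"dx": -0.003,"dy": 0,"dz": 0,"yaw": -17},{"dx": -0.003,"dy": 0,"dz": 0,"yaw": -22},{"dx": -0.003,"dy": 0,"dz": 0,"yaw": -25},{"dx": -0.003,"dy": 0,"dz": 0,"yaw": -25},{"dx": -0.003,"dy": 0,"dz": 0,"yaw": -25},{"dx": -0.003,"dy": 0,"dz": 0,"yaw": -25}]'

```text
time_s: 5.32
ee_pos: [0.5677, 0.1089, 0.1021]
orientation: [-0.595, 0.382, -0.382, 0.595]
ft_force: [0.8, 1.6, -0.3]
grip_width: 0.498
```

Run:
```python
from h import *
togo(.568,.110,.1,60)
im=imaging.get_image("wrist");cv2.imwrite("pics/w4.png",cv2.resize(im["pixels"],None,fx=1.5,fy=1.5))
togo(.568,.110,.1,60)
```

```text
now [0.5677 0.1089 0.1021] jawdir 24.58 F [ 0.8  1.6 -0.3] q7 -0.22 t 5.3167
shift [-0.0009  0.0021  0.0008] yaw -35.42
now [0.5676 0.109  0.1019] jawdir 24.61 F [-0.1 -0.5  0.4] q7 -0.22 t 5.3667
shift [-0.0007  0.0019  0.0008] yaw -35.39
```

View pics/w4.png

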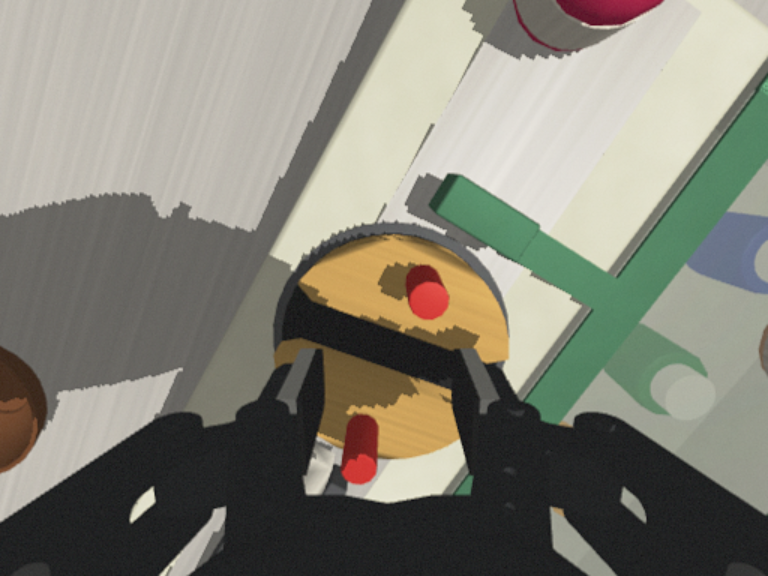

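drive_tool --plan '[{"dx": 0,"dy": 0.002,"dz": 0,"yaw": -5},{"dx": 0,"dy": 0.002,"dz": 0,"yaw": -10},{"dx": 0,"dy": 0.002,"dz": 0,"yaw": -15},{"dx": 0,"dy": 0.002,"dz": 0,"yaw": -20},{"dx": 0,"dy": 0.002,"dz": 0,"yaw": -25},{"dx": 0,"dy": 0.002,"dz": 0,"yaw": -30},{"dx": 0,"dy": 0.002,"dz": 0,"yaw": -35},{"dx": 0,"dy": 0.002,"dz": 0,"yaw": -35}]'

```text
time_s: 6.03
ee_pos: [0.5672, 0.1091, 0.0994]
orientation: [-0.683, 0.184, -0.184, 0.683]
ft_force: [-0.5, 0.5, 0.9]
grip_width: 0.503
```

Run:
```python
from h import *
togo(.568,.110,.1,110)
im=imaging.get_image("wrist");cv2.imwrite("pics/w5.png",cv2.resize(im["pixels"],None,fx=1.5,fy=1.5))
```

```text
now [0.5672 0.1091 0.0994] jawdir 59.89 F [-0.5  0.5  0.9] q7 0.27 t 6.0333
shift [ 0.0002 -0.0006  0.0011] yaw -50.11
```

View pics/w5.png

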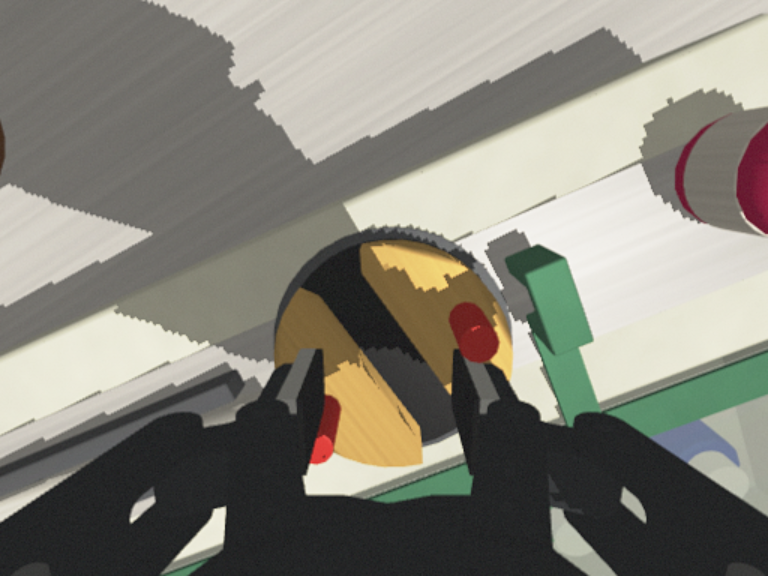

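drive_tool --plan '[{"dx": 0,"dy": 0,"dz": 0.001,"yaw": -5},{"dx": 0,"dy": 0,"dz": 0.001,"yaw": -10},{"dx": 0,"dy": 0,"dz": 0.001,"yaw": -15},{"dx": 0,"dy": 0,"dz": 0.001,"yaw": -20},{"dx": 0,"dy": 0,"dz": 0.001,"yaw": -25},{"dx": 0,"dy": 0,"dz": 0.001,"yaw": -30},{"dx": 0,"dy": 0,"dz": 0.001,"yaw": -35},{"dx": 0,"dy": 0,"dz": 0.001,"yaw": -40}]'

```text
time_s: 6.75
ee_pos: [0.5684, 0.1094, 0.0994]
orientation: [0.705, 0.06, -0.059, -0.704]
ft_force: [2.5, -1.1, 0.1]
grip_width: 0.498
```

Run:
```python
from h import *
togo(.568,.110,.1,139)
im=imaging.get_image("wrist");cv2.imwrite("pics/w6.png",cv2.resize(im["pixels"],None,fx=1.5,fy=1.5))
```

```text
now [0.5684 0.1094 0.0994] jawdir 99.69 F [ 2.5 -1.1  0.1] q7 0.84 t 6.75
shift [-0.0003 -0.0006  0.0006] yaw -39.31
```

View pics/w6.png

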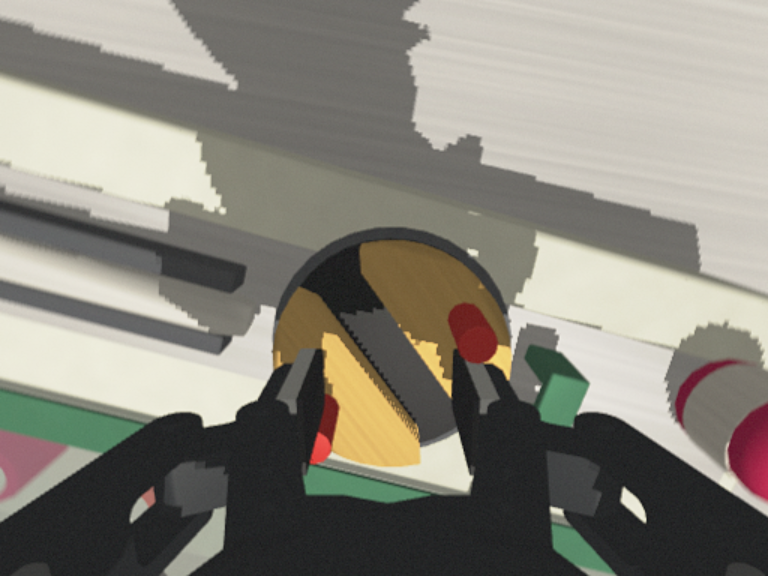

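The disc is turning with the fingers: the slot has kept the same place in the wrist view. I'll carry on turning.

drive_tool --plan '[{"dx": 0,"dy": 0,"dz": 0,"yaw": -5},{"dx": 0,"dy": 0,"dz": 0,"yaw": -10},{"dx": 0,"dy": 0,"dz": 0,"yaw": -15},{"dx": 0,"dy": 0,"dz": 0,"yaw": -20},{"dx": 0,"dy": 0,"dz": 0,"yaw": -25},{"dx": 0,"dy": 0,"dz": 0,"yaw": -30},{"dx": 0,"dy": 0,"dz": 0,"yaw": -34},{"dx": 0,"dy": 0,"dz": 0,"yaw": -36}]'

```text
time_s: 7.47
ee_pos: [0.5688, 0.1101, 0.0994]
orientation: [0.652, 0.275, -0.274, -0.652]
ft_force: [4.0, -0.2, -1.1]
grip_width: 0.502
```

Run:
```python
from h import *
togo(.568,.110,.1,139)
im=imaging.get_image("wrist");cv2.imwrite("pics/w7.png",cv2.resize(im["pixels"],None,fx=1.5,fy=1.5))
np.savez("w7",mtx=im["mtx"],world_from_camera=im["world_from_camera"])
togo(.568,.110,.1,139)
```

```text
now [0.5688 0.1101 0.0994] jawdir 135.61 F [ 4.  -0.2 -1.1] q7 1.36 t 7.4667
shift [-0.0006 -0.0006  0.0005] yaw -3.39
now [0.5687 0.1101 0.0994] jawdir 135.66 F [ 2.2  0.7 -0.4] q7 1.36 t 7.5167
shift [-0.0006 -0.0006  0.0005] yaw -3.34
```

View pics/w7.png

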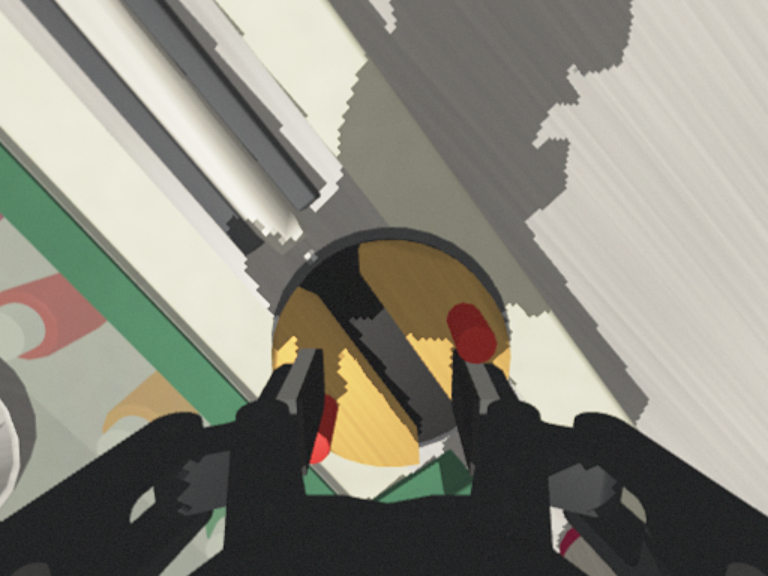

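Run:
```python
from h import *
z=np.load("w7.npz");im=dict(mtx=z["mtx"],world_from_camera=z["world_from_camera"])
S=lambda u,v,h:atz(im,(u/1.5-.2,v/1.5-.2),h)
for n,a,b,h in [("slotR",(378,304),(440,390),.093),("slotL",(332,307),(408,420),.093),("deck front",(345,20),(640,425),.075),("rail",(170,0),(320,185),.089),("lid",(0,130),(250,405),.075)]:
    A,B=S(*a,h),S(*b,h);print(n,A.round(4),B.round(4),np.degrees(np.arctan2(*(A-B)[[1,0]]))%180)
g=cv2.imread("pics/w7.png")[220:480,260:520];cv2.imwrite("pics/w7c.png",cv2.resize(g,None,fx=2.2,fy=2.2))
```

```text
slotR [0.5556 0.091  0.093 ] [0.5623 0.129  0.093 ] 79.98954599155032
slotL [0.5675 0.0809 0.093 ] [0.5787 0.1297 0.093 ] 77.00096782968332
deck front [0.5    0.0192 0.075 ] [0.5197 0.2058 0.075 ] 83.97514671242435
rail [ 0.5347 -0.0166  0.089 ] [0.5417 0.0502 0.089 ] 84.00407623842615
lid [ 0.6083 -0.04    0.075 ] [0.6264 0.0887 0.075 ] 82.01958329809055
```

View pics/w7c.png

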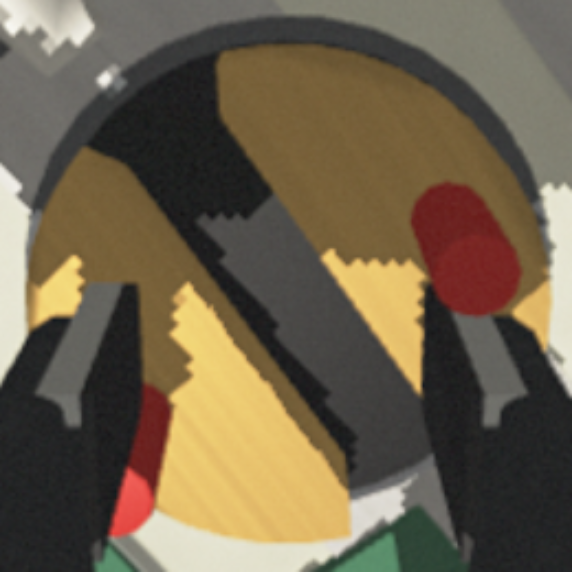

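Run:
```python
from h import *
z=np.load("w7.npz");im=dict(mtx=z["mtx"],world_from_camera=z["world_from_camera"])
S=lambda u,v,h:atz(im,((260+u/2.2)/1.5-.2,(220+v/2.2)/1.5-.2),h)
for a,b in [((228,122),(418,390)),((128,168),(340,455)),((85,148),(352,540))]:
    A,B=S(*a,.093),S(*b,.093);print(A.round(4),B.round(4),np.degrees(np.arctan2(*(A-B)[[1,0]]))%180)
p=S(468,275,.118);print("peg",p, np.degrees(np.arctan2(p[1]-.110,p[0]-.568)))
```

```text
[0.5521 0.0807 0.093 ] [0.5617 0.1336 0.093 ] 79.6732256570686
[0.5681 0.0751 0.093 ] [0.579  0.1334 0.093 ] 79.42904154878099
[0.5704 0.0683 0.093 ] [0.5887 0.1466 0.093 ] 76.86205167248944
peg [0.53916733 0.11372986 0.118     ] 172.62902347488836
```

drive_tool --plan '[{"dx": 0,"dy": 0,"dz": 0,"yaw": -2},{"dx": 0,"dy": 0,"dz": 0,"yaw": -4},{"dx": 0,"dy": 0,"dz": 0,"yaw": -4.5},{"dx": 0,"dy": 0,"dz": 0,"yaw": -4.5},{"dx": 0,"dy": 0,"dz": 0,"yaw": -4.5}]'

```text
time_s: 7.93
ee_pos: [0.5683, 0.1102, 0.0995]
orientation: [0.641, 0.299, -0.299, -0.641]
ft_force: [5.5, 1.0, -1.7]
grip_width: 0.501
```

Run:
```python
from h import *
togo(.568,.110,.1,139)
im=imaging.get_image("wrist");x=cv2.resize(im["pixels"],None,fx=1.5,fy=1.5);cv2.imwrite("pics/w8c.png",cv2.resize(x[220:480,260:520],None,fx=2.2,fy=2.2))
np.savez("w8",mtx=im["mtx"],world_from_camera=im["world_from_camera"])
```

```text
now [0.5683 0.1102 0.0995] jawdir 140.04 F [ 5.5  1.  -1.7] q7 1.43 t 7.9333
shift [-0.0003 -0.0005  0.0001] yaw 1.04
```

View pics/w8c.png

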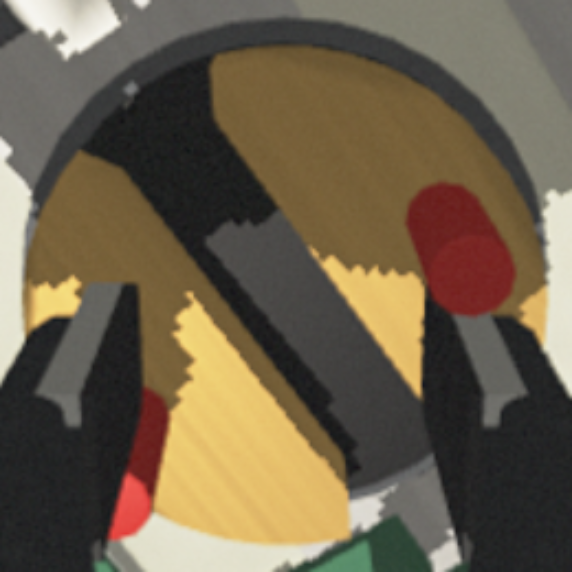

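Run:
```python
from h import *
z=np.load("w8.npz");im=dict(mtx=z["mtx"],world_from_camera=z["world_from_camera"])
S=lambda u,v,h:atz(im,((260+u/2.2)/1.5-.2,(220+v/2.2)/1.5-.2),h)
for a,b in [((222,125),(418,395)),((125,170),(340,455))]:
    A,B=S(*a,.093),S(*b,.093);print(A.round(4),B.round(4),np.degrees(np.arctan2(*(A-B)[[1,0]]))%180)
```

```text
[0.5548 0.0794 0.093 ] [0.5599 0.1339 0.093 ] 84.67098348301384
[0.5707 0.0752 0.093 ] [0.5765 0.1343 0.093 ] 84.41426061154874
```

The slot now reads 84.5° against about 84° for the rails. I'll back the fingers off the pegs, then rise.

drive_tool --plan '[{"dx": 0,"dy": 0,"dz": 0,"yaw": 6},{"dx": 0,"dy": 0,"dz": 0,"yaw": 12},{"dx": 0,"dy": 0,"dz": 0,"yaw": 18},{"dx": 0,"dy": 0,"dz": 0,"yaw": 18},{"dx": 0,"dy": -0.02,"dz": 0,"yaw": 18},{"dx": 0,"dy": -0.06,"dz": 0,"yaw": 18},{"dx": 0,"dy": -0.1,"dz": 0,"yaw": 18},{"dx": 0,"dy": -0.1,"dz": 0,"yaw": 18}]'

```text
time_s: 8.65
ee_pos: [0.5694, 0.1124, 0.2061]
orientation: [-0.679, -0.2, 0.195, 0.679]
ft_force: [0.2, 1.3, 0.1]
grip_width: 0.501
```

Run:
```python
from h import *
d=np.radians(84);ey=np.array([np.cos(d),np.sin(d)]);c=np.array([.568,.110]);t=c-.245*ey;print(t)
togo(t[0],t[1],.2,84)
for n in("wrist",):
  im=imaging.get_image(n);x=cv2.resize(im["pixels"],None,fx=1.5,fy=1.5);cv2.imwrite("pics/w9.png",x)
im=imaging.get_image("scene");cv2.imwrite("pics/sc9.png",cv2.resize(im["pixels"][110:270,180:380],None,fx=3.7,fy=3.7))
im=imaging.get_image("side");cv2.imwrite("pics/sd9.png",cv2.resize(im["pixels"][130:290,140:340],None,fx=3.7,fy=3.7))
```

```text
[ 0.54239053 -0.13365786]
now [0.5694 0.1124 0.2061] jawdir 122.42 F [0.2 1.3 0.1] q7 1.28 t 8.65
shift [-0.1548  0.0052 -0.1932] yaw 38.42
```

View pics/w9.png

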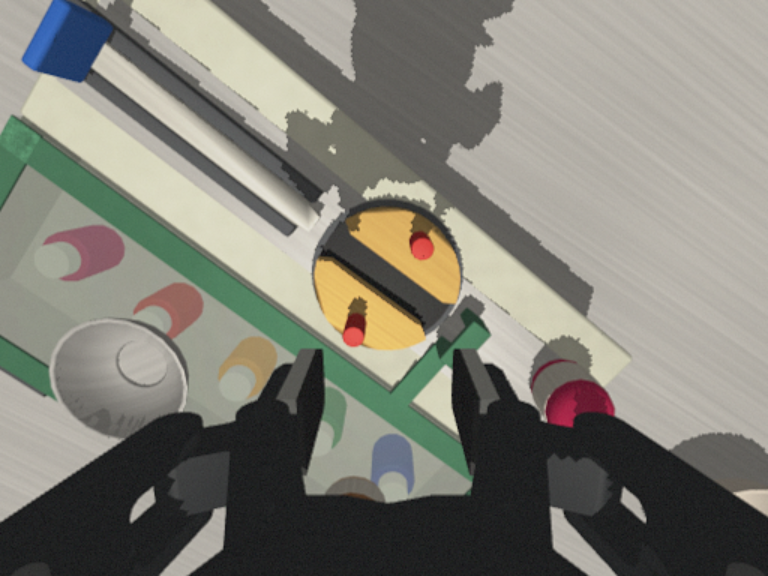

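View pics/sd9.png

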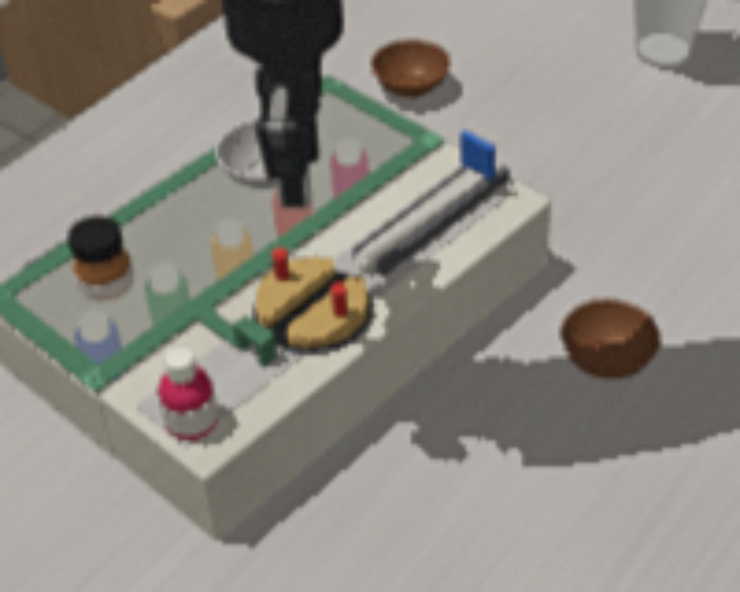

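drive_tool --plan '[{"dx": -0.025,"dy": 0,"dz": -0.03,"yaw": 6},{"dx": -0.05,"dy": 0,"dz": -0.06,"yaw": 12},{"dx": -0.075,"dy": 0,"dz": -0.09,"yaw": 18},{"dx": -0.1,"dy": 0,"dz": -0.12,"yaw": 24},{"dx": -0.125,"dy": 0,"dz": -0.155,"yaw": 31},{"dx": -0.145,"dy": 0,"dz": -0.18,"yaw": 38},{"dx": -0.155,"dy": 0,"dz": -0.193,"yaw": 38},{"dx": -0.155,"dy": 0,"dz": -0.193,"yaw": 38}]' --grip 0 --grip_force 30

```text
time_s: 9.47
ee_pos: [0.5373, -0.1416, 0.1971]
orientation: [0.707, -0.04, 0.036, -0.705]
ft_force: [-0.7, -0.2, 0.1]
grip_width: -0.002
```

Run:
```python
from h import *
togo(.5424,-.1337,.108,84)
im=imaging.get_image("wrist");x=cv2.resize(im["pixels"],None,fx=1.5,fy=1.5);cv2.imwrite("pics/w10.png",x)
```

```text
now [ 0.5373 -0.1416  0.1971] jawdir 83.86 F [-0.7 -0.2  0.1] q7 1.14 t 9.4667
shift [0.0046 0.089  0.0086] yaw -0.14
```

View pics/w10.png

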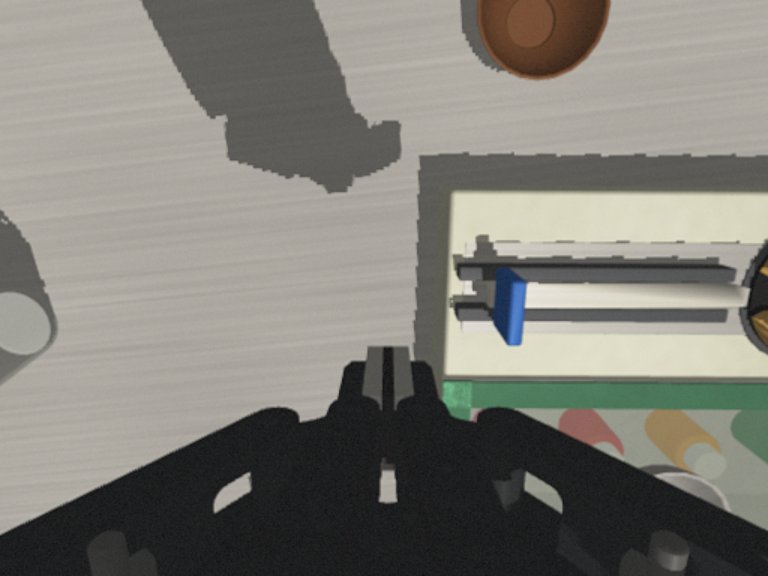

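drive_tool --plan '[{"dx": 0.003,"dy": 0.02,"dz": 0,"yaw": 0},{"dx": 0.003,"dy": 0.045,"dz": 0,"yaw": 0},{"dx": 0.003,"dy": 0.07,"dz": 0,"yaw": 0},{"dx": 0.003,"dy": 0.085,"dz": 0,"yaw": 0},{"dx": 0.003,"dy": 0.089,"dz": 0,"yaw": 0},{"dx": 0.003,"dy": 0.089,"dz": 0,"yaw": 0}]'

```text
time_s: 10.02
ee_pos: [0.5416, -0.1347, 0.1088]
orientation: [-0.706, 0.036, -0.033, 0.707]
ft_force: [-0.8, -0.3, 0.4]
grip_width: -0.002
```

Run:
```python
from h import *
togo(.5424,-.1337,.108,84)
im=imaging.get_image("wrist");x=cv2.resize(im["pixels"],None,fx=1.5,fy=1.5);cv2.imwrite("pics/w11.png",x)
im=imaging.get_image("side");cv2.imwrite("pics/sd11.png",cv2.resize(im["pixels"][100:260,180:380],None,fx=3.7,fy=3.7))
```

```text
now [ 0.5416 -0.1347  0.1088] jawdir 84.4 F [-0.8 -0.3  0.4] q7 1.03 t 10.0167
shift [0.0008 0.0008 0.0011] yaw 0.4
```

View pics/w11.png

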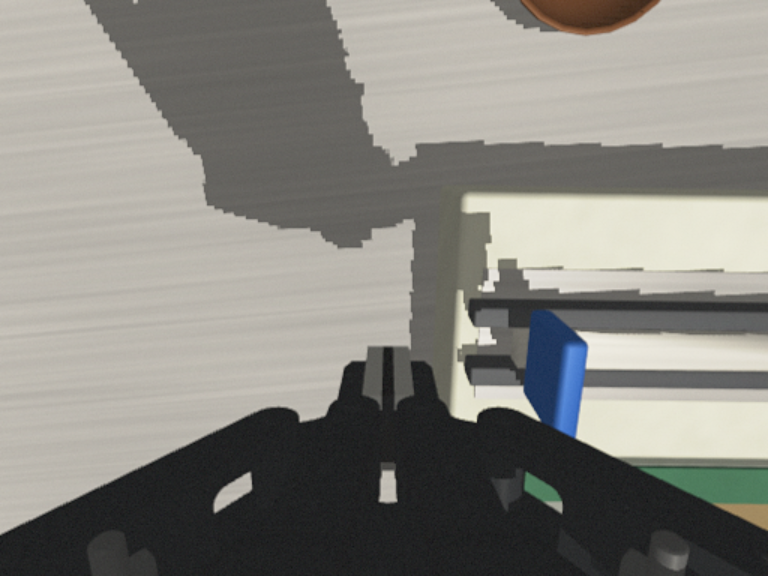

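View pics/sd11.png

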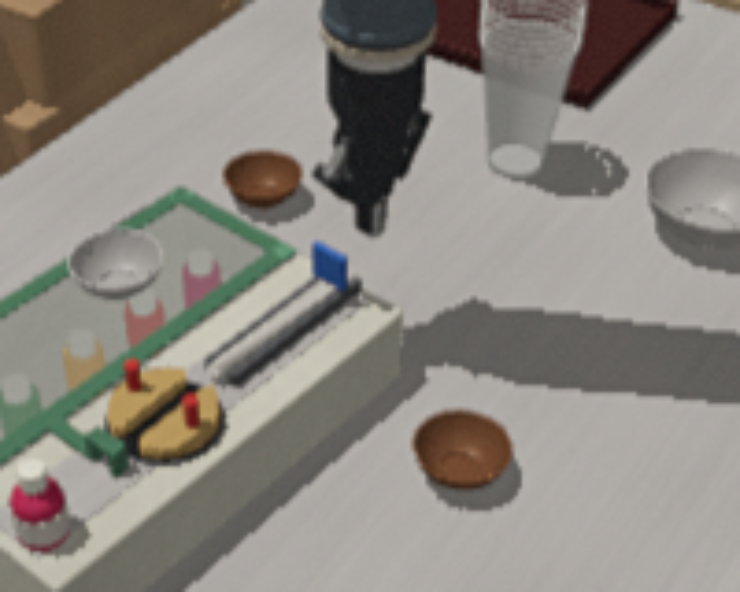

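drive_tool --plan '[{"dx": 0.001,"dy": 0,"dz": 0.012,"yaw": 0},{"dx": 0.001,"dy": 0,"dz": 0.022,"yaw": 0},{"dx": 0.001,"dy": 0,"dz": 0.028,"yaw": 0},{"dx": 0.001,"dy": 0,"dz": 0.033,"yaw": 0},{"dx": 0.001,"dy": 0,"dz": 0.038,"yaw": 0},{"dx": 0.001,"dy": 0,"dz": 0.043,"yaw": 0},{"dx": 0.001,"dy": 0,"dz": 0.046,"yaw": 0},{"dx": 0.001,"dy": 0,"dz": 0.046,"yaw": 0}]'

```text
time_s: 10.78
ee_pos: [0.5483, -0.0901, 0.1105]
orientation: [0.706, -0.035, 0.036, -0.706]
ft_force: [-0.0, -0.6, 0.2]
grip_width: -0.003
```

```bash
cat > look.py <<'E'
from h import *
import sys
c=np.array([.568,.110]);d=np.radians(84);ey=np.array([np.cos(d),np.sin(d)])
s=bot.get_state();print("TCP along y",(s["ee_pos"][:2]-c)@ey,"across",(s["ee_pos"][:2]-c)@np.array([ey[1],-ey[0]]),"Falong",s["ft_force"][:2]@ey)
togo(.5424,-.1337,.108,84)
n=sys.argv[1]
im=imaging.get_image("wrist");cv2.imwrite(f"pics/w{n}.png",cv2.resize(im["pixels"],None,fx=1.5,fy=1.5))
im=imaging.get_image("side");cv2.imwrite(f"pics/sd{n}.png",cv2.resize(im["pixels"][100:260,140:340],None,fx=3.7,fy=3.7))
E
python3 look.py 12
```

```text
TCP along y -0.20107644665245464 across 0.0013658388093062306 Falong -0.5861599185523472
now [ 0.5483 -0.0901  0.1105] jawdir 84.25 F [-0.  -0.6  0.2] q7 0.95 t 10.7833
shift [-0.0015  0.0025 -0.044 ] yaw 0.25
```

View pics/w12.png

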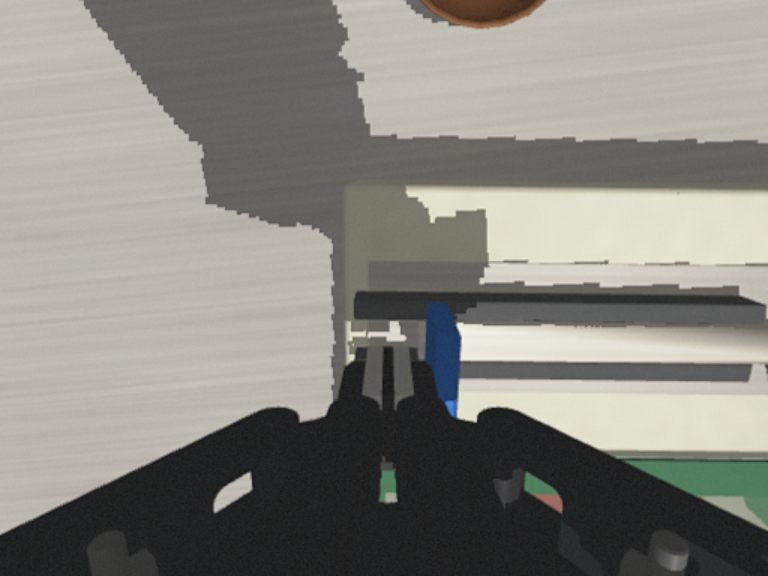

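View pics/sd12.png

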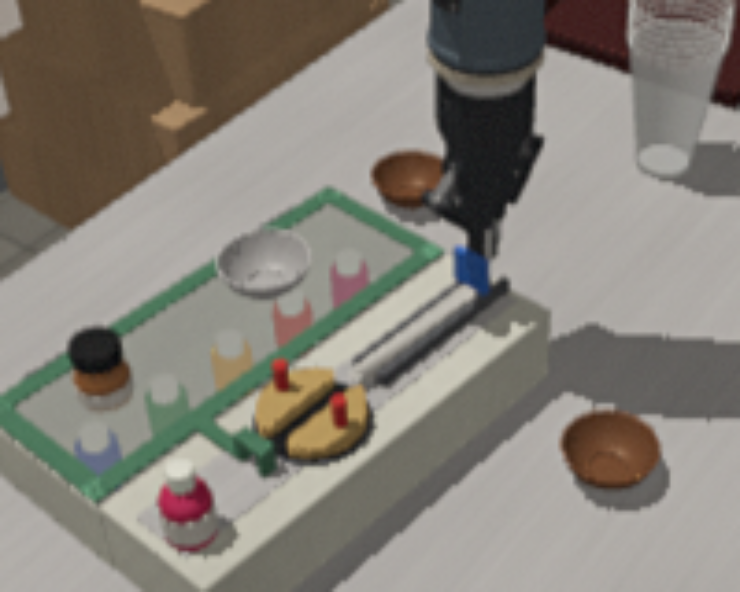

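The fingertips are just behind the tab, seen at ≈(440,360), and the disc is in line. Now I push.

drive_tool --plan '[{"dx": 0,"dy": 0.002,"dz": 0.006,"yaw": 0},{"dx": 0,"dy": 0.002,"dz": 0.012,"yaw": 0},{"dx": 0,"dy": 0.002,"dz": 0.018,"yaw": 0},{"dx": 0,"dy": 0.002,"dz": 0.024,"yaw": 0},{"dx": 0,"dy": 0.002,"dz": 0.03,"yaw": 0},{"dx": 0,"dy": 0.002,"dz": 0.036,"yaw": 0},{"dx": 0,"dy": 0.002,"dz": 0.042,"yaw": 0},{"dx": 0,"dy": 0.002,"dz": 0.048,"yaw": 0}]'

```text
time_s: 11.55
ee_pos: [0.5531, -0.0422, 0.1083]
orientation: [0.706, -0.036, 0.036, -0.706]
ft_force: [1.2, -2.9, -0.4]
grip_width: 0.002
```

```bash
python3 look.py 13
```

```text
TCP along y -0.15289183398175502 across 0.0010531763705114686 Falong -2.783902548949881
now [ 0.5531 -0.0422  0.1083] jawdir 84.23 F [ 1.2 -2.9 -0.4] q7 0.86 t 11.55
shift [-0.0014  0.0003 -0.0921] yaw 0.23
```

View pics/w13.png

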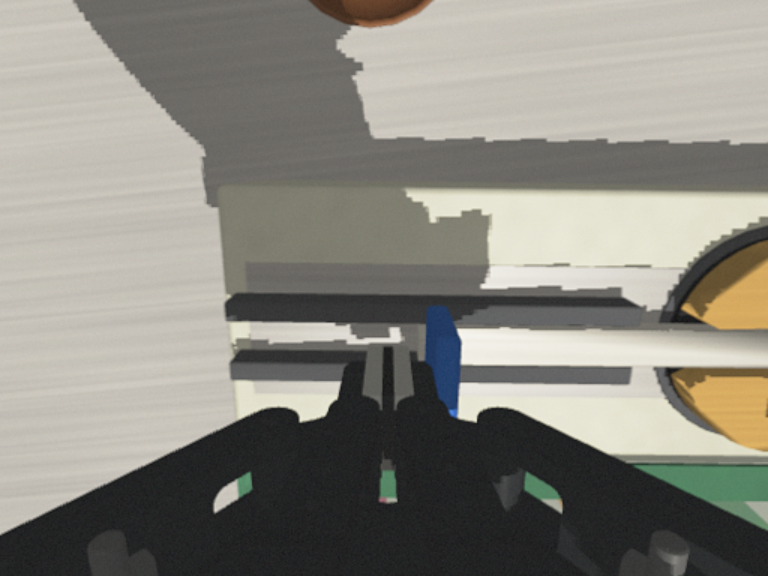

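View pics/sd13.png

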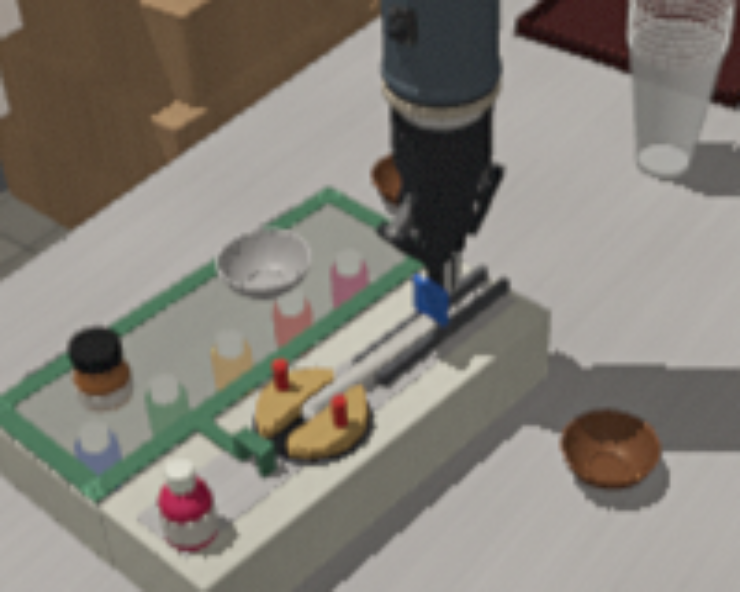

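drive_tool --plan '[{"dx": 0,"dy": 0,"dz": 0.007,"yaw": 0},{"dx": 0,"dy": 0,"dz": 0.014,"yaw": 0},{"dx": 0,"dy": 0,"dz": 0.021,"yaw": 0},{"dx": 0,"dy": 0,"dz": 0.028,"yaw": 0},{"dx": 0,"dy": 0,"dz": 0.035,"yaw": 0},{"dx": 0,"dy": 0,"dz": 0.042,"yaw": 0},{"dx": 0,"dy": 0,"dz": 0.049,"yaw": 0},{"dx": 0,"dy": 0,"dz": 0.055,"yaw": 0}]'

```text
time_s: 12.32
ee_pos: [0.5588, 0.0129, 0.1084]
orientation: [-0.706, 0.035, -0.036, 0.706]
ft_force: [2.0, -3.4, -0.1]
grip_width: -0.002
```

drive_tool --plan '[{"dx": 0,"dy": 0,"dz": 0.005,"yaw": 0},{"dx": 0,"dy": 0,"dz": 0.009,"yaw": 0},{"dx": 0,"dy": 0,"dz": 0.012,"yaw": 0},{"dx": 0,"dy": 0,"dz": 0.014,"yaw": 0},{"dx": 0,"dy": 0,"dz": 0.014,"yaw": 0}]'

```text
time_s: 12.73
ee_pos: [0.5599, 0.0265, 0.1084]
orientation: [-0.706, 0.035, -0.035, 0.706]
ft_force: [-0.3, 0.4, 0.0]
grip_width: -0.002
```

```bash
python3 look.py 14
```

```text
TCP along y -0.08390463202600293 across 0.0006484060666093219 Falong 0.3748344574145196
now [0.5599 0.0265 0.1084] jawdir 84.25 F [-0.3  0.4  0. ] q7 0.75 t 12.7333
shift [-0.0013  0.0003 -0.1611] yaw 0.25
```

View pics/w14.png

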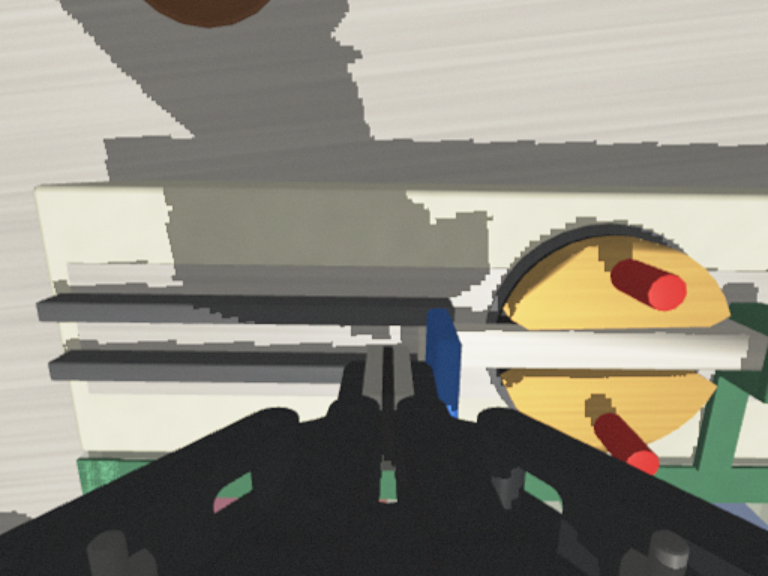

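View pics/sd14.png

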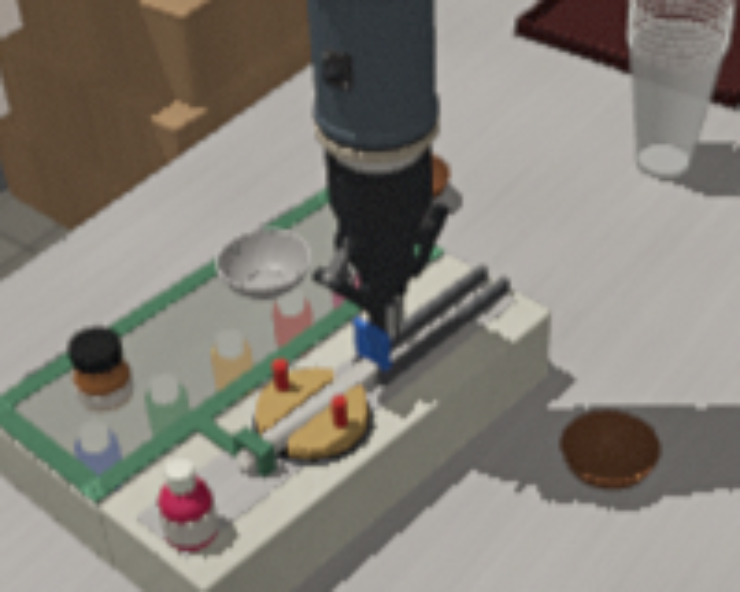

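drive_tool --plan '[{"dx": 0,"dy": 0,"dz": 0.001,"yaw": 0},{"dx": 0,"dy": 0,"dz": 0.002,"yaw": 0},{"dx": 0,"dy": 0,"dz": 0.003,"yaw": 0},{"dx": 0,"dy": 0,"dz": 0.004,"yaw": 0},{"dx": 0,"dy": 0,"dz": 0.004,"yaw": 0}]'

```text
time_s: 13.25
ee_pos: [0.56, 0.0296, 0.1082]
orientation: [0.706, -0.036, 0.035, -0.706]
ft_force: [-1.9, -2.2, 1.2]
grip_width: 0.002
```

drive_tool --plan '[{"dx": 0,"dy": 0,"dz": 0.001,"yaw": 0},{"dx": 0,"dy": 0,"dz": 0.002,"yaw": 0},{"dx": 0,"dy": 0,"dz": 0.003,"yaw": 0},{"dx": 0,"dy": 0,"dz": 0.003,"yaw": 0}]'

```text
time_s: 13.58
ee_pos: [0.56, 0.0298, 0.1081]
orientation: [0.708, -0.037, 0.036, -0.705]
ft_force: [-4.1, -11.3, 5.7]
grip_width: -0.002
```

```bash
python3 look.py 15
python3 - <<'E'
from h import *
im=imaging.get_image("scene");cv2.imwrite("pics/sc15.png",cv2.resize(im["pixels"][130:230,220:345],None,fx=6,fy=6))
E
```

```text
TCP along y -0.08061031208836861 across 0.0003824442494690341 Falong -11.707298880921734
now [0.56   0.0298 0.1081] jawdir 84.11 F [ -4.1 -11.3   5.7] q7 0.74 t 13.5833
shift [-0.0007  0.0009 -0.1644] yaw 0.11
```

View pics/w15.png

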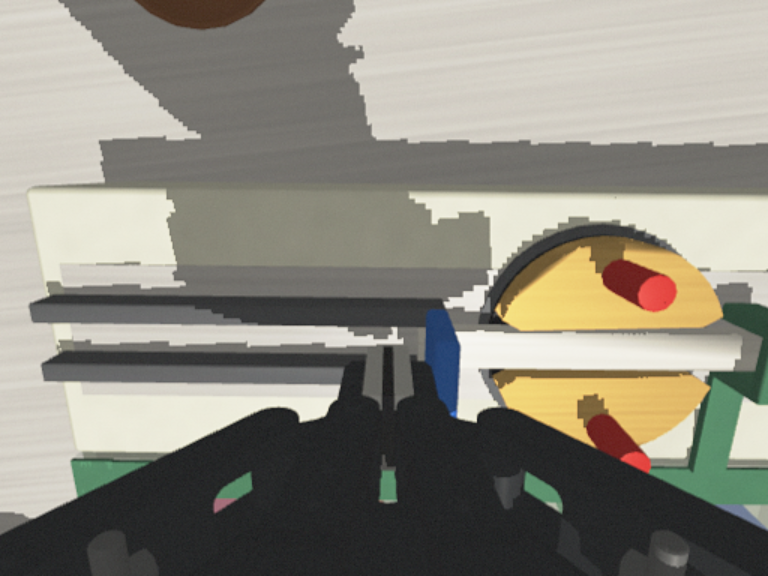

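View pics/sd15.png

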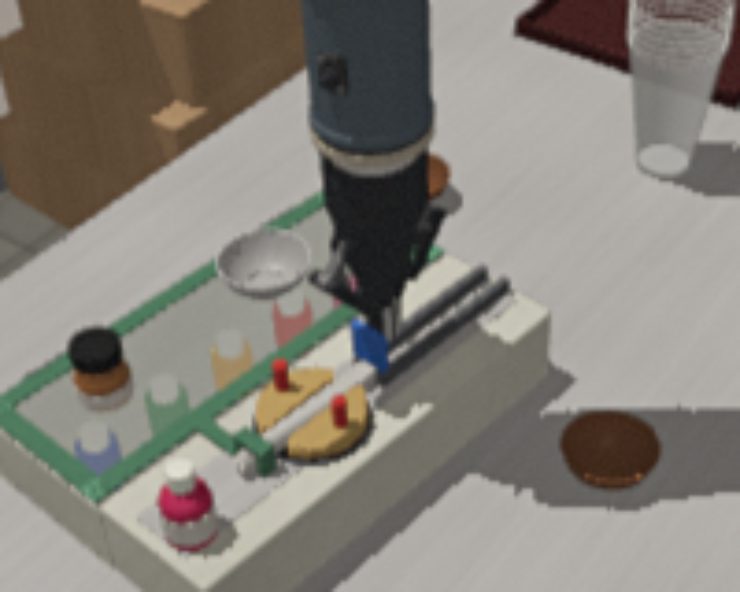

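drive_tool --plan '[{"dx": 0,"dy": 0,"dz": 0.001,"yaw": 0},{"dx": 0,"dy": 0,"dz": 0.002,"yaw": 0},{"dx": 0,"dy": 0,"dz": 0.003,"yaw": 0},{"dx": 0,"dy": 0,"dz": 0.003,"yaw": 0}]'

```text
time_s: 14.07
ee_pos: [0.5599, 0.03, 0.108]
orientation: [0.709, -0.038, 0.036, -0.703]
ft_force: [-5.1, -18.7, 10.2]
grip_width: -0.001
```

```bash
python3 look.py 16
python3 - <<'E'
from h import *
c=np.array([.568,.110]);d=np.radians(84);ey=np.array([np.cos(d),np.sin(d)])
im=imaging.get_image("side");print(*[(atz(im,(140+u/3.7-.4,100+v/3.7-.4),.088)[:2]-c)@ey for u,v in((241,468),(245,466))])
cv2.imwrite("pics/sd16c.png",cv2.resize(im["pixels"][180:240,180:260],None,fx=9,fy=9,interpolation=cv2.INTER_CUBIC))
for t in np.arange(.06,.081,.005):print(t,proj(im,[*(c+t*ey),.09]))
for t in (-.068,-.078):print(t,proj(im,[*(c+t*ey),.126]))
E
```

```text
TCP along y -0.08044595934450745 across 0.0003402159170489834 Falong -19.152113639316788
now [0.5599 0.03   0.108 ] jawdir 83.99 F [ -5.1 -18.7  10.2] q7 0.73 t 14.0667
shift [-0.0003  0.0015 -0.1646] yaw -0.01
0.07666322831338135 0.07345009871644018
0.06 [208.31827652 221.45571749]
0.065 [206.95733171 222.49470942]
0.07 [205.58903769 223.53931198]
0.07500000000000001 [204.21333477 224.58957076]
0.08000000000000002 [202.83016261 225.6455318 ]
-0.068 [240.30541862 187.32041682]
-0.078 [242.72640461 185.52183502]
```

View pics/sd16c.png

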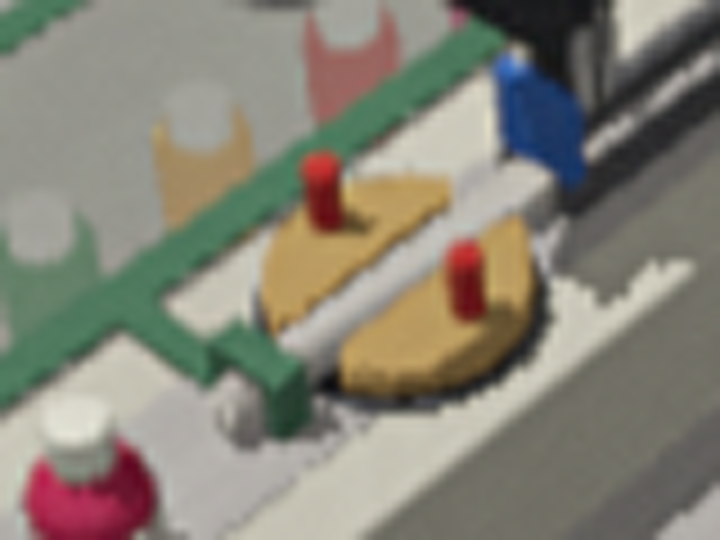

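The bolt tip shows ≈75 mm past the axis, beyond the staple, and the bolt doesn't move under 19 N, so it is on its stop. I'll withdraw the hand.

drive_tool --plan '[{"dx": 0,"dy": 0,"dz": -0.006,"yaw": 0},{"dx": 0,"dy": 0,"dz": -0.02,"yaw": 0},{"dx": 0,"dy": 0,"dz": -0.04,"yaw": 0},{"dx": 0,"dy": -0.02,"dz": -0.05,"yaw": 0},{"dx": 0,"dy": -0.06,"dz": -0.06,"yaw": 0},{"dx": 0,"dy": -0.1,"dz": -0.08,"yaw": 0},{"dx": 0,"dy": -0.12,"dz": -0.1,"yaw": 0},{"dx": 0,"dy": -0.12,"dz": -0.1,"yaw": 0}]'

```text
time_s: 14.88
ee_pos: [0.5533, -0.067, 0.2329]
orientation: [0.707, -0.035, 0.04, -0.706]
ft_force: [0.9, -1.4, -0.1]
grip_width: 0.001
```

drive_tool --plan '[{"dx": 0,"dy": 0,"dz": 0,"yaw": 0},{"dx": 0,"dy": 0,"dz": 0,"yaw": 0},{"dx": 0,"dy": 0,"dz": 0,"yaw": 0},{"dx": 0,"dy": 0,"dz": 0,"yaw": 0}]'

```text
time_s: 15.22
ee_pos: [0.5505, -0.0626, 0.2273]
orientation: [-0.706, 0.036, -0.034, 0.707]
ft_force: [0.2, 1.3, -0.5]
grip_width: 0.0
```

```bash
python3 look.py 17
python3 - <<'E'
from h import *
im=imaging.get_image("side");cv2.imwrite("pics/sd17c.png",cv2.resize(im["pixels"][150:250,150:290],None,fx=5.5,fy=5.5,interpolation=cv2.INTER_CUBIC));cv2.imwrite("pics/sd17f.png",im["pixels"])
E
```

```text
TCP along y -0.17346124013586908 across 0.0006320085699099242 Falong 1.2819852080628946
now [ 0.5505 -0.0626  0.2273] jawdir 84.33 F [ 0.2  1.3 -0.5] q7 1.04 t 15.2167
shift [-0.0008  0.1192 -0.0717] yaw 0.33
```

View pics/w17.png

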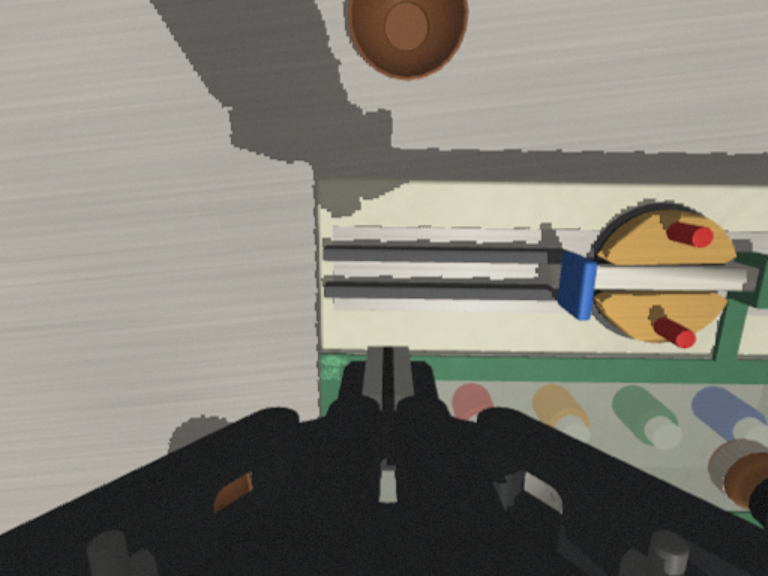

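View pics/sd17c.png

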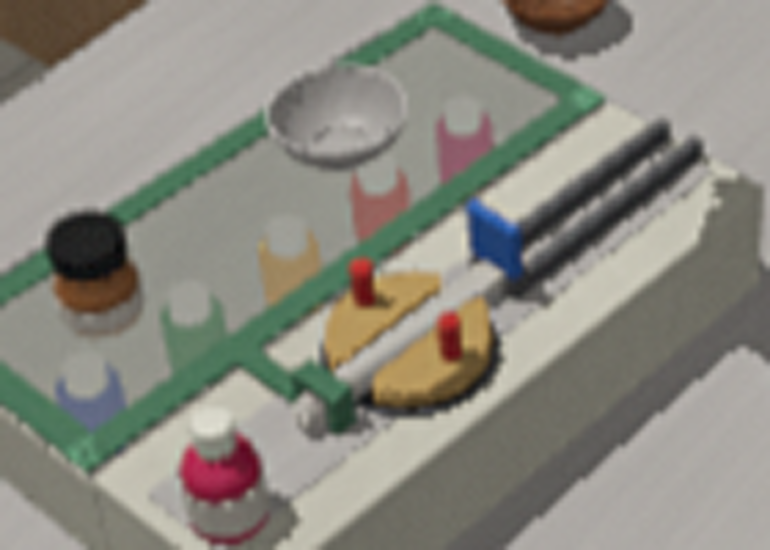

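View pics/sd17f.png

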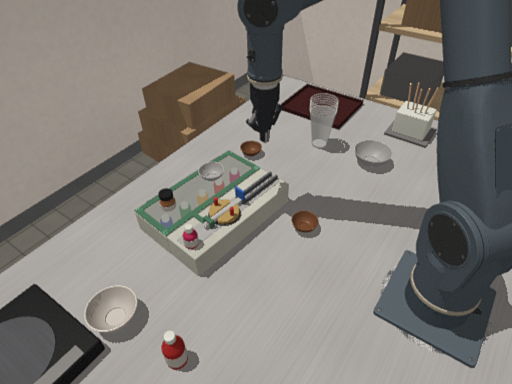

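Everything looks right. One more check on the travel: I'll compare the tab before (w10) and after (w17).

Run:
```python
from h import *
a=cv2.imread("pics/w10.png")[230:380,440:640];b=cv2.imread("pics/w17.png")[220:370,520:720]
cv2.imwrite("pics/cmp.png",cv2.resize(np.vstack([a,b]),None,fx=2,fy=2))
im=imaging.get_image("wrist")
c=np.array([.568,.110]);d=np.radians(84);ey=np.array([np.cos(d),np.sin(d)]);ex=np.array([ey[1],-ey[0]])
for y,x,z in((-.068,-.017,.126),(-.068,.017,.126),(-.06,-.017,.126),(-.06,.017,.126),(-.073,-.017,.126),(-.073,.017,.126),(.051,0,.102),(-.06,-.016,.089)):
    print(y,x,z,(proj(im,[*(c+y*ey+x*ex),z])+.2)*1.5)
```

```text
-0.068 -0.017 0.126 [585.48893714 261.76226056]
-0.068 0.017 0.126 [578.30988969 321.48350011]
-0.06 -0.017 0.126 [600.29621424 261.83021181]
-0.06 0.017 0.126 [592.60182963 321.54593073]
-0.073 -0.017 0.126 [576.23356601 261.71978726]
-0.073 0.017 0.126 [569.37666059 321.44447761]
0.051 0 0.102 [763.54378636 282.56518522]
-0.06 -0.016 0.089 [573.32026719 251.55022345]
```

View pics/cmp.png

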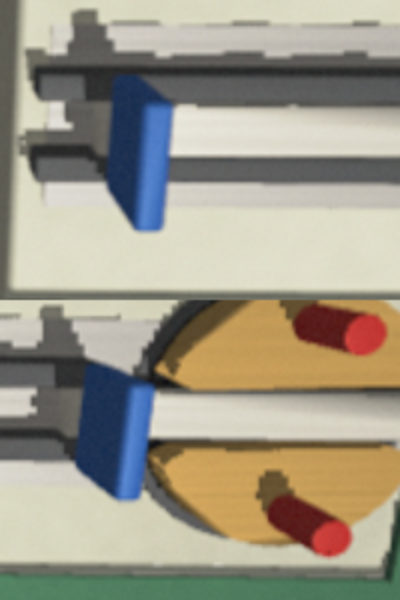

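```bash
python3 -c "
from h import *
s=bot.get_state();print(s['time_s'],abs(s['joint_vel']).max());print(bot.sign_off())"
```

```text
15.4167 0.0049277146408751495
the job is handed in; nothing more can be done
None
```

I turned the brass disc about +75° with the half-open fingertips on both red pegs, until its slot lined up with the bolt. Then I pushed the blue tab with closed fingers until the bolt stopped. The job is handed in at about 15.4 s of robot time; sign-off gave no verdict.

- **Slot line-up:** the slot read 84.5° in the wrist picture against about 84° for the bolt rails. The bolt was still drawn back at that point.
- **Bolt home:** it did not move when I raised the push from about 12 N to about 19 N, and its tip shows past the green staple, roughly 75 mm beyond the disc's axis. Comparing tab pixels with projections puts the travel at about 0.128–0.130 m, with about 2 mm uncertainty. The hand position during the push gave a looser 0.125–0.129 m. No check read below 0.125 m, but the margin is small.
- **Rest of the scene:** in the last pictures the disc looks seated on its spindle, and the bottles, bowls and cups look unmoved. That part I judged by eye from the pictures.
- **Hand:** it finished at a height of about 0.23 m, clear of everything, with force readings near zero.

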